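# Lever open the fingerprint scanner's cover

### The arm

A 7-joint arm with a two-finger parallel gripper is mounted at the origin on the work surface. World frame = base frame: x ahead of the robot, y to its left, z up, the work surface at z = 0. Lengths are in m, angles in degrees, forces in N, time in s.
With the tool pointing down it reaches from about 0.425 to 0.875 m from the base axis. Payload 4.7 kg.
Tool frame: the origin (TCP) lies on the centre line of the jaws, within the pads' length; the fingertips stand 17 mm ahead of it and the grasp point (between the pads) lies 2 mm behind it; z points along the fingers, y is the line along which they close (so a half turn about z gives the same grasp; the last joint's range is limited). The gripper opens to 87 mm and grips with 3 to 60 N. Pads are 19 mm wide; open, the fingers measure 117 mm over their backs; the gripper's body (75 mm by 190 mm) begins 51 mm behind the grasp point.
Start: joints at [-64.91, 18.392, -4.016, 83.108, 1.295, 78.541, -3.26], TCP at [0.267, 0.593, 0.24] pointing down, gripper open.
Joint ranges: [-163.93, 163.93], [-17.29, 119.83], [-79.2, 71.16], [3.27, 140.29], [-89.18, 269.18], [5.43, 117.66], [-154.24, 154.24]. Speed limits (degrees/s): [147.25, 147.25, 180, 180, 180, 180, 180].

### API

Orientations are given as [roll, pitch, yaw] about the fixed x, y, z axes, in that order (R = Rz(yaw) Ry(pitch) Rx(roll)).
In Python, from cell import env, read_camera gives the robot as it stands.
- The arm moves only by the shell command python3 -m jog 'ROWS' [FORCE]. ROWS is JSON, a list of rows, each a list of 5 numbers: the opening, from 0 (shut) to 1 (fully open), then the shift along the tool's x, y, z each as a share of 0.02 m, from -1 to 1, then the turn about the tool's z as a share of 45 degrees, from -1 to 1. In form: [[gripper, x, y, z, yaw], ...]. A call has 1 to 12 rows; each row shifts and turns the commanded pose from where the row before left it, along the tool's axes as they then stand; what a row does not reach is not made up. A row lasts 1/12 s, in which the tool goes at most 41.7 mm and 7.16 degrees, less where a joint would pass 70% of its speed; a pose out of reach is approached as far as the arm can. A call with a number of a shift or a turn outside -1 to 1 is refused whole. A call with a gripper value outside its range is refused whole. The fingers move at their own pace and stop on an object; FORCE is the grip in N (left out, the last holds). Time passes only in rows, so rows that do not move let the fingers close. It gives the time, the measured TCP pose, the force, the opening and the grip force at its end, in the units of the state.
- env.get_obs(): the state, without advancing time (a new reading comes with each control period).
- read_camera(name): name is "scene" or "top" or "wrist"; returns a dict with "color" (420x560x3 uint8, red, green, blue), "range_z" (420x560 float32, m along the optical axis (not along the pixel's ray), 0 where there is no reading), "mtx" (3x3 intrinsics, pixels), "world_from_camera" (4x4, takes a point from camera to world coordinates); the wrist camera has in their place "T_tool_cam" (4x4, takes a point from camera to tool coordinates, whose origin is the TCP and whose axes are the flange's). Camera axes: x right, y down, z forward; pixel columns grow to the right and rows downward; lengths in m; the calibration is good to about 2 mm. A picture is of the moment at which its call begins: read the wrist's pose just before it.
- env.sign_off(): hands the job in; it is judged then, once.
The state is a dict: "time_s": time; "qpos": joint angles; "joint_velocities": joint speeds; "effort": joint torques, N m; "tool_pos": TCP position; "tool_rot": TCP orientation; "force": force on the tool from outside, world axes, zero at the start; "wrist_torque": the same for the moment, N m; "grip_width": finger opening in m; "grasp_force": force on a finger pad.
Only numpy, scipy, OpenCV 4.12 (cv2) and the standard library are available. Lean on these libraries where they do the work, as an engineer would, in place of code of your own. Each camera call takes 0.05 s, during which the arm holds its last target. There are 200 camera calls.

### The job

Take the orange-handled opener off its hook and use its thin blade to lever up the fingerprint scanner's hinged cover by the yellow lip, swinging it open to at least 60 degrees so that the glass can be cleaned. Then hang the opener back on the free hook of the rack and leave the cover standing open. The gripper and arm must not push on the cover themselves, and the brush on the other hook and the other things on the desk must stay where they are.

Things in the scene. Friction and masses are not known exactly. Their poses are not given: they have to be found in the camera images.
- opener: Lid opener, 134 mm tall, 0.12 kg, hanging upright in one of the rack's two forked hooks, turned as the rack. Origin: centre of the underside of its black collar (24 in x, 36 in y, 6 thick), which rests on the hook; z up along the handle, x the way the blade points. Below the collar a steel stem, 10 (x) by 14 (y) mm, down to z=-58.
- opener_grip (a point): Place to grip the opener: on its orange handle, 45 mm above its origin. The handle is 16 (x) by 18 (y) mm and reaches from 6 to 76 mm above the origin.
- opener_tip (a point): Middle of the tip of the opener's flat cranked steel blade: 48 mm ahead (x) and 56.5 mm below its origin. The blade is 3 mm thick, 22 mm wide, and runs level from the foot of the stem (x=-5) to the tip.
- brush: Dust brush, blue handle, hanging in the other hook; not needed. Same collar, handle and stem as the opener, with a white 18 x 40 x 22 mm bristle head at its foot. Origin: underside of the collar.
- rack: Fixed tool rack: dark green foot plate (x -40 to 100, y -115 to 115, 12 mm thick) with two steel forked hooks at y = +75 and -75 mm. Origin: underside of the plate, below the line of the hooks; its -x side, where the mouths of the hooks open, faces the robot.
- hook_left (a point): Seat of the hook at rack y=+75: middle of the top of its two level prongs, 105 mm above the desk; axes as the rack. Prongs (mm): x=-24 to 24, 7 thick, 12 wide, with a 20 wide slot between them for the stem, open to -x. Upturned tips (x=-24 to -18) and a bridge (x=18 to 24) stand 7 above the prongs: raise the collar over them to slide it out to -x.
- hook_right (a point): Seat of the like hook at rack y=-75 mm. Behind each hook an arm 16 mm wide runs level to a post, 14 mm thick, at x=75, no taller than the prongs. A hung opener's blade lies under its hook: draw it out some 80 mm to -x before raising it high.
- scanner: Fixed fingerprint scanner, grey box 150 (x) by 140 (y) mm, its black cover with yellow lip on top. Origin: centre of its underside on the desk; its front (-x side) faces about towards the robot. At the front its top is a ledge 80 mm high and 30 mm deep (x=-75 to -45 mm); behind the ledge it is 89 mm high.
- slot (a point): Middle of the open front of the gap under the cover's lip, at scanner x=-75, z=84.5 mm: with the cover down the gap is 9 mm high (80 to 89 mm above the desk), 140 wide, and 30 deep. Axes as the scanner.
- cover_axis (a point): Middle of the cover's hinge axis, which runs along the scanner's y; at scanner x=65, z=92 mm.
- cover_lip (a point): Middle of the lower front edge of the cover's yellow lip, 136 mm from the hinge axis; axes turn with the cover. The cover is a plate 136 mm (x) by 136 (y), 6 thick, black with a window and a yellow strip 16 mm wide along this edge; it overhangs the ledge. Put the blade under it.
- cover (a joint): Cover angle, rad: 0 shut, to 1.75 fully open; grows as the lip rises and swings away from the robot. It starts between 0 and 0.05. The hinge is stiff (about 0.15 N m) and stays where it is left.
- bottle: Mint green pump bottle, 72 mm across, 198 tall; origin under its centre. Leave alone.
- mug: White mug, 76 mm across, 90 tall; origin under its centre. Leave alone.
- mouse: Black computer mouse, 100 x 60 x 24 mm; origin under its centre. Leave alone.
- stapler: Red stapler, 125 x 34 x 42 mm; origin under its centre. Leave alone.
- stamp_pad: Blue stamp pad, 70 x 100 x 14 mm; origin under its centre. Leave alone.
- webcam: Black webcam on a round foot (80 mm across), 171 mm tall; origin under the foot. Leave alone.
- tape: Roll of clear tape lying flat, 80 mm across, 24 high; origin under its centre. Leave alone.
Not all that is in view belongs to the job. What is shaped like the scanner but blue or purple is not meant.

How it is judged (in metres and radians):
On the way, in this order (a step that is already met when the one before it is completed fails the run):
1. the opener is off the rack (its collar over 60 mm from both hook seats) while the cover is still down (under 0.15 rad) (distance between opener and hook_left above 0.06 m and distance between opener and hook_right above 0.06 m and value of joint cover below 0.15 rad), for 0.2 s.
2. the opener's blade is lifting the cover: they press on one another and the cover is above 0.2 rad (contact force between opener and cover above 0.1 N and value of joint cover between 0.2 and 0.95 rad), for 0.05 s.
3. the cover is open beyond 1.0 rad (value of joint cover above 1 rad), for 0.1 s.
At the end, for the whole second after the job is handed in: The cover stands open by more than 1.0 rad and is still; the opener hangs at rest and upright (within 0.12 rad) in either hook, its collar within 13 mm (along the slot), 8 mm (across) and 5 mm (height) of the hook's seat (value of joint cover above 1 rad and velocity of joint cover below 0.05 rad/s and ((x of opener in the frame of hook_left between -0.013 and 0.013 m and y of opener in the frame of hook_left between -0.008 and 0.008 m and z of opener in the frame of hook_left between -0.005 and 0.005 m) or (x of opener in the frame of hook_right between -0.013 and 0.013 m and y of opener in the frame of hook_right between -0.008 and 0.008 m and z of opener in the frame of hook_right between -0.005 and 0.005 m)) and angle between opener's own z axis and vertical below 0.12 rad and linear speed of opener below 0.02 m/s and angular speed of opener below 0.2 rad/s); the robot touches nothing.
It fails at once if the gripper or arm pushes on the cover (over 1 N) (contact force between any of the fingers, the arm and cover above 1 N).
It fails at once if the brush or another loose thing on the desk is moved by more than 25 mm (distance of any of brush, bottle, mug, mouse, stapler, stamp_pad, webcam, tape from where it was at the start of the episode above 0.025 m).
It also fails if it takes over 61 s, if anything falls off the work surface, if the arm or the gripper's body presses on something with over 40 N, if the wrist force passes 120 N, or if a joint passes its speed limit or range.

## Working session

There is one attempt and no reset: what is moved stays moved. The work goes in short steps, Python scripts to look and compute and a shell command to move; the robot and the scene stay as the last step left them, time stands still between calls to the robot, and variables do not carry over. Pictures are saved under pics/ and viewed, at most 10 in all, crops included, and the job is handed in when it is done.

```bash
ls; mkdir -p pics; python3 - <<'E'
from cell import env, read_camera
import cv2, numpy as np
print(env.get_obs())
ims={}
for n in ("scene","top"):
    c=read_camera(n); np.savez(f"{n}.npz",**c); cv2.imwrite(f"pics/{n}.png",c["color"][:,:,::-1])
    print(n,c["mtx"].tolist(),c["world_from_camera"].round(3).tolist())
E
```

```text
pics
{'time_s': 0.0, 'qpos': array([-64.91157886,  18.44046952,  -4.01594106,  83.17606467,
         1.29551102,  78.54078177,  -3.2596328 ]), 'joint_velocities': array([ 0.0482731 , -0.07265363, -0.04191616,  0.0138104 ,  0.05505624,
        0.02654541,  0.04510971]), 'effort': array([ 6.48045370e-04, -4.91283488e+01, -4.03469000e-01, -3.12522089e+01,
       -6.38068607e-02,  4.41410369e-02,  2.08013134e-04]), 'tool_pos': array([0.26710873, 0.59199853, 0.23843538]), 'tool_rot': array([-1.79887960e+02,  6.17346620e-03,  1.55722218e+02]), 'force': array([-0.70723755, -0.0532259 , -0.32728021]), 'wrist_torque': array([-0.02074777,  0.00047171, -0.00292353]), 'grasp_force': 0.0, 'grip_width': 0.08683789844516869}
scene [[530.8151757718325, 0.0, 283.6156427777129], [0.0, 530.8151757718325, 207.63568144327425], [0.0, 0.0, 1.0]] [[0.632, 0.593, -0.498, 1.395], [0.775, -0.473, 0.42, -0.707], [0.014, -0.651, -0.759, 1.409], [0.0, 0.0, 0.0, 1.0]]
top [[452.1500898111793, 0.0, 280.84524612434075], [0.0, 452.1500898111793, 208.81137305347332], [0.0, 0.0, 1.0]] [[-0.07, -0.971, 0.23, 0.183], [-0.998, 0.07, -0.01, 0.029], [-0.007, -0.23, -0.973, 1.772], [0.0, 0.0, 0.0, 1.0]]
```

View pics/scene.png

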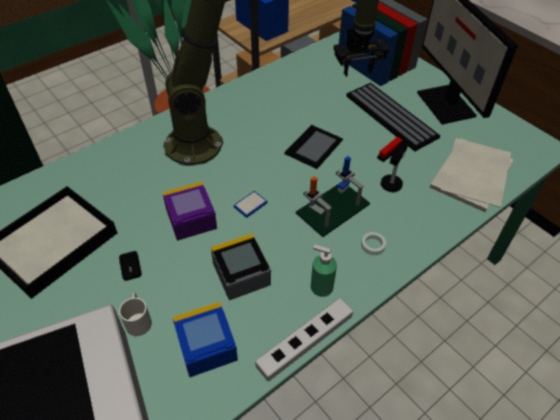

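View pics/top.png

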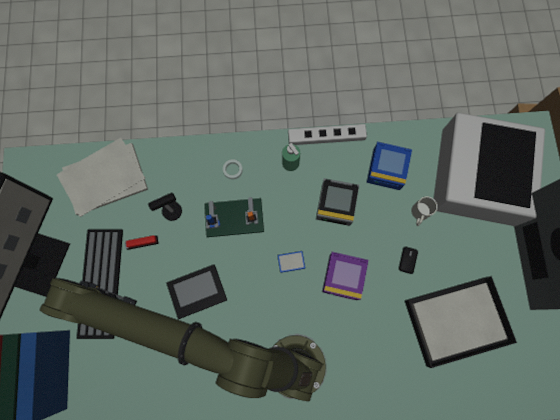

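The orange opener is at scene (313,186), top (251,214), and the blue brush is at top (211,219). There are three scanner-like boxes in the top view: grey/black at (338,202), purple at (346,275) and blue at (390,165). The grey one with the black cover and yellow lip fits, because blue and purple are excluded. I'll confirm it in one crop and measure.

```bash
cat > h.py <<'E'
import numpy as np, cv2
def cloud(c):
    K=c["mtx"];z=c["range_z"];v,u=np.mgrid[:z.shape[0],:z.shape[1]]
    P=np.stack([(u-K[0,2])*z/K[0,0],(v-K[1,2])*z/K[1,1],z],-1)
    T=c["world_from_camera"];return P@T[:3,:3].T+T[:3,3]
def rect(p):
    r=cv2.minAreaRect((p*1000).astype(np.float32));return r
E
python3 - <<'E'
import numpy as np, cv2
from h import *
cs={n:np.load(n+".npz") for n in("top","scene")}
im=cs["scene"]["color"][:,:,::-1]
cv2.imwrite("pics/crop.png",cv2.resize(im[140:320,190:400],None,fx=3,fy=3,interpolation=cv2.INTER_CUBIC))
boxes={"top":(180,320,100,240),"scene":(195,300,205,278)}
for n,c in cs.items():
    P=cloud(c);hsv=cv2.cvtColor(c["color"],cv2.COLOR_RGB2HSV).astype(int);H,S,V=hsv[...,0],hsv[...,1],hsv[...,2]
    ok=c["range_z"]>0
    reg=(P[...,0]>.4)&(P[...,0]<.85)
    sc=ok&reg&(P[...,1]<-.02)&(P[...,1]>-.24)&(P[...,2]>.082)&(P[...,2]<.11)&(P[...,0]>.52)
    print(n,"scanner top",sc.sum(),rect(P[sc][:,:2]),np.median(P[sc][:,2]))
    ye=ok&sc&(H>15)&(H<35)&(S>130)
    print(" lip",ye.sum(),rect(P[ye][:,:2]),np.percentile(P[ye][:,2],[10,50,90]))
    rk=ok&reg&(P[...,1]>.05)&(P[...,1]<.4)&(P[...,2]>.005)&(P[...,2]<.02)&(V<90)
    print(" plate",rk.sum(),rect(P[rk][:,:2]))
    orr=ok&reg&(P[...,1]>.05)&(P[...,1]<.4)&(P[...,2]>.11)&(H<16)&(S>130)
    q=P[orr];print(" orange",len(q),q.mean(0),q.min(0),q.max(0))
    bl=ok&reg&(P[...,1]>.1)&(P[...,1]<.4)&(P[...,2]>.11)&(H>100)&(H<125)&(S>130)
    q=P[bl];print(" blue",len(q),q.mean(0),q.min(0),q.max(0))
    d=ok&(abs(P[...,0]-.6)<.3)&(abs(P[...,1])<.5)&(P[...,2]<.008); print(" desk z",np.median(P[d][:,2]))
E
```

```text
top scanner top 1031 ((658.2034912109375, -159.28379821777344), (315.77777099609375, 153.4674072265625), 26.995403289794922) 0.09513667069145648
 lip 140 ((544.2564086914062, -183.22683715820312), (117.51083374023438, 18.216283798217773), 75.2737808227539) [0.0905209  0.09596058 0.10089944]
 plate 1366 ((657.63623046875, 204.979736328125), (297.7666931152344, 228.8777313232422), 1.1791417598724365)
 orange 37 [0.54592656 0.12676585 0.16168135] [0.54116646 0.11815994 0.11334567] [0.55535362 0.13533837 0.18716332]
 blue 46 [0.546056   0.27597443 0.16006083] [0.54006839 0.26716881 0.11460027] [0.55717993 0.28593229 0.18597864]
 desk z -0.0007366550857186294
scene scanner top 1510 ((685.232666015625, -155.48147583007812), (356.8995361328125, 148.65695190429688), 20.38155174255371) 0.09604225053572046
 lip 215 ((547.97265625, -184.4068603515625), (117.02359771728516, 26.306224822998047), 73.4381103515625) [0.0932361  0.09659226 0.10020034]
 plate 1589 ((530.8482055664062, 197.87860107421875), (251.63722229003906, 233.3122100830078), 2.5707383155822754)
 orange 98 [0.55550453 0.12326459 0.14989664] [0.54456906 0.11461521 0.11003897] [0.56486201 0.13853449 0.18924924]
 blue 87 [0.5551767  0.27220645 0.1509896 ] [0.54330143 0.26335024 0.11161049] [0.56245454 0.2850586  0.18939383]
 desk z -0.0008156276524247108
```

View pics/crop.png

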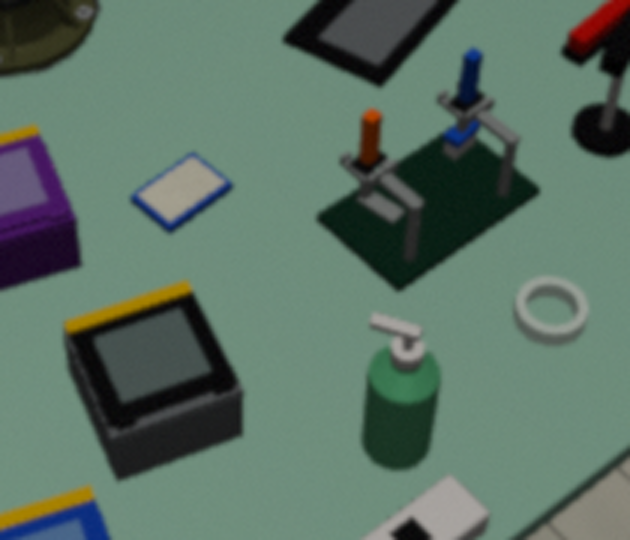

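The crop shows the grey box with the black cover and yellow lip, which is the one meant. The orange opener hangs in the right hook with its blade pointing away from the robot, and the brush is in the other hook. Next I'll refine the poses with tighter pixel masks.

```bash
python3 - <<'E'
import numpy as np, cv2
from h import *
from cell import read_camera
print(read_camera("wrist")["T_tool_cam"].round(3).tolist())
cs={n:np.load(n+".npz") for n in("top","scene")}
pb={"top":dict(s=(310,365,172,228),r=(198,270,190,242)),"scene":dict(s=(205,278,230,300),r=(290,375,160,240))}
for n,c in cs.items():
    P=cloud(c);ok=c["range_z"]>0;v,u=np.mgrid[:420,:560]
    hsv=cv2.cvtColor(c["color"],cv2.COLOR_RGB2HSV).astype(int);H,S,V=np.moveaxis(hsv,-1,0)
    def box(k): a,b,e,f=pb[n][k]; return ok&(u>=a)&(u<b)&(v>=e)&(v<f)
    m=box("s")&(P[...,2]>.08)&(P[...,2]<.115);m=cv2.morphologyEx(m.astype(np.uint8),cv2.MORPH_OPEN,np.ones((3,3)))>0
    print(n,"scan",m.sum(),rect(P[m][:,:2]))
    A=np.c_[P[m][:,:2],np.ones(m.sum())];print(" plane",np.linalg.lstsq(A,P[m][:,2],rcond=None)[0])
    y=box("s")&(H>15)&(H<35)&(S>120)&(V>90);q=P[y]
    r=rect(q[:,:2]);print(" lip",y.sum(),r,q.mean(0), "fit dir",cv2.fitLine((q[:,:2]*1000).astype(np.float32),cv2.DIST_HUBER,0,.01,.01).ravel())
    g=box("r")&(P[...,2]>.004)&(P[...,2]<.022)&(S>60)&(V<70);g=cv2.morphologyEx(g.astype(np.uint8),cv2.MORPH_OPEN,np.ones((3,3)))>0
    print(" plate",g.sum(),rect(P[g][:,:2]),np.median(P[g][:,2]))
E
```

```text
[[-0.0, -0.97, -0.244, 0.066], [1.0, -0.0, 0.001, 0.001], [-0.001, -0.244, 0.97, -0.146], [0.0, 0.0, 0.0, 1.0]]
top scan 1332 ((604.4652099609375, -207.87294006347656), (140.75607299804688, 149.92642211914062), 75.39094543457031)
 plane [-0.01823467  0.00590748  0.10690866]
 lip 155 ((540.4130249023438, -198.2249755859375), (146.26358032226562, 29.664901733398438), 82.46856689453125) [ 0.54177826 -0.19153729  0.09509545] fit dir [ 2.5890738e-01  9.6590215e-01  5.4204938e+02 -1.9051970e+02]
 plate 1222 ((578.03662109375, 202.26116943359375), (137.83644104003906, 227.0044708251953), 0.7262470126152039) 0.011295588338419926
scene scan 1973 ((605.1590576171875, -210.08331298828125), (141.7156219482422, 151.69476318359375), 75.7342758178711)
 plane [-0.03242952  0.01585936  0.11833201]
 lip 192 ((542.8116455078125, -192.36817932128906), (135.67315673828125, 21.645689010620117), 75.07424926757812) [ 0.54257336 -0.19275205  0.09665206] fit dir [ 2.6401651e-01  9.6451819e-01  5.4245947e+02 -1.9352263e+02]
 plate 1472 ((583.5450439453125, 201.76358032226562), (140.79624938964844, 233.77413940429688), 1.3218625783920288) 0.011808530343953683
```

```bash
python3 -m jog '[[1,0,0,0,-0.135],[1,0,0,0,-0.135],[1,0,0,0,-0.135],[1,0,0,0,-0.135],[1,-0.6,-1,0,0],[1,-0.6,-1,0,0],[1,-0.6,-1,0,0],[1,-0.6,-1,0,0],[1,-0.6,-1,0,0],[1,-0.6,-1,0,0],[1,-0.6,-1,0,0],[1,-0.6,-1,0,0]]'
python3 -m jog '[[1,-0.6,-1,0,0],[1,-0.6,-1,0,0],[1,-0.6,-1,0,0],[1,-0.6,-1,0,0],[1,-0.6,-1,0,0],[1,-0.6,-1,0,0],[1,-0.6,-1,0,0],[1,-0.6,-1,0,0],[1,-0.6,-1,0,0],[1,-0.6,-1,0,0],[1,-0.6,-1,0,0],[1,-0.6,-1,0,0]]'
```

```text
time_s: 1.15
tool_pos: [0.3637, 0.4313, 0.2393]
tool_rot: [-180.0, -0.0, -180.0]
force: [0.1, -0.3, -0.2]
grip_width: 0.0865
grasp_force: 0.0
time_s: 2.15
tool_pos: [0.5077, 0.1915, 0.2394]
tool_rot: [-180.0, -0.0, -180.0]
force: [0.5, -0.3, -0.9]
grip_width: 0.0872
grasp_force: 0.0
```

```bash
python3 -m jog '[[1,-0.5,-0.8,0,0],[1,-0.5,-0.8,0,0],[1,-0.5,-0.8,0,0],[1,-0.5,-0.8,0,0],[1,0,0,0,0],[1,0,0,0,0]]'
cat >> h.py <<'E'
from scipy.spatial.transform import Rotation as Ro
def wrist():
    from cell import env, read_camera
    o=env.get_obs();c=dict(read_camera("wrist"))
    T=np.eye(4);T[:3,:3]=Ro.from_euler("xyz",o["tool_rot"],degrees=True).as_matrix();T[:3,3]=o["tool_pos"]
    c["world_from_camera"]=T@c["T_tool_cam"];return o,c
E
python3 - <<'E'
from h import *
o,c=wrist();cv2.imwrite("pics/w1.png",c["color"][:,:,::-1]);np.savez("w1.npz",**c)
P=cloud(c);hsv=cv2.cvtColor(c["color"],cv2.COLOR_RGB2HSV).astype(int);H,S,V=np.moveaxis(hsv,-1,0)
print(o["tool_pos"])
m=(c["range_z"]>0)&(H<16)&(S>130)&(P[...,2]>.1);q=P[m];print(m.sum(),q.min(0),q.max(0))
t=m&(P[...,2]>.175);print("top",rect(P[t][:,:2]))
b=(c["range_z"]>0)&(V<45)&(P[...,2]>.107)&(P[...,2]<.117);print("collar",b.sum(),rect(P[b][:,:2]))
E
```

```text
time_s: 2.65
tool_pos: [0.5475, 0.1276, 0.2392]
tool_rot: [-180.0, -0.0, 179.9]
force: [0.1, 0.5, -0.8]
grip_width: 0.0877
grasp_force: 0.0
[0.54754164 0.12764792 0.239238  ]
963 [0.51068192 0.04991483 0.10580831] [0.57437136 0.1767829  0.34071269]
top ((541.993896484375, 110.63229370117188), (132.44122314453125, 33.57816696166992), 76.946533203125)
collar 960 ((550.267333984375, 202.01583862304688), (28.508691787719727, 185.80557250976562), 0.4550167918205261)
```

View pics/w1.png

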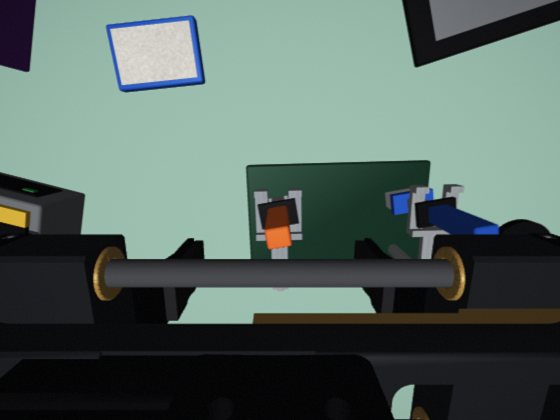

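The wrist view shows the orange handle at (278,235) centred between the open fingers, with the hook and collar at (278,212) and the brush well to the right at (430,205). The collars put the rack at (0.550, 0.202) with a yaw of about 0.5°. I'll go down and grip.

```bash
python3 -m jog '[[1,-0.17,0,0.5,0],[1,0,0,0.75,0],[1,0,0,0.75,0],[1,0,0,0.75,0],[1,0,0,0.75,0],[1,0,0,0.7,0],[1,0,0,0.35,0],[1,0,0,0,0]]'
python3 -m jog '[[0,0,0,0,0],[0,0,0,0,0],[0,0,0,0,0],[0,0,0,0,0],[0,0,0,0,0],[0,0,0,0,0],[0,0,0,0,0],[0,0,0,0,0]]' 50
```

```text
time_s: 3.37
tool_pos: [0.5491, 0.1294, 0.1461]
tool_rot: [-179.9, -0.2, -179.9]
force: [-0.5, -0.0, -0.4]
grip_width: 0.0873
grasp_force: 0.0
time_s: 4.03
tool_pos: [0.5509, 0.1286, 0.1487]
tool_rot: [180.0, 0.0, -180.0]
force: [0.7, 0.4, 0.1]
grip_width: 0.0419
grasp_force: 0.0
```

```bash
python3 -m jog '[[0,0,0,0,0],[0,0,0,0,0],[0,0,0,0,0],[0,0,0,0,0],[0,0,0,0,0],[0,0,0,0,0],[0,0,0,0,0],[0,0,0,0,0]]' 50
```

```text
time_s: 4.7
tool_pos: [0.5508, 0.1285, 0.1486]
tool_rot: [-180.0, -0.0, -180.0]
force: [0.3, -0.3, -0.1]
grip_width: 0.0184
grasp_force: 50.0
```

```bash
python3 -m jog '[[0,0,0,-0.3,0],[0,0,0,-0.4,0],[0,0,0,-0.1,0],[0,0,0,0,0],[0,0.3,0,0,0],[0,0.6,0,0,0],[0,0.8,0,0,0],[0,0.8,0,0,0],[0,0.8,0,0,0],[0,0.8,0,0,0],[0,0.5,0,0,0],[0,0,0,0,0]]'
python3 - <<'E'
from h import *
o,c=wrist();print(o["tool_pos"],o["tool_rot"],o["grip_width"]);cv2.imwrite("pics/w2.png",c["color"][:,:,::-1])
E
```

```text
time_s: 5.7
tool_pos: [0.4567, 0.1288, 0.1643]
tool_rot: [180.0, -0.1, -179.9]
force: [0.3, 0.7, -0.7]
grip_width: 0.018
grasp_force: 50.0
[0.45674449 0.12875327 0.16431685] [ 1.79978649e+02 -8.03477917e-02 -1.79911765e+02] 0.017977065180947067
```

View pics/w2.png

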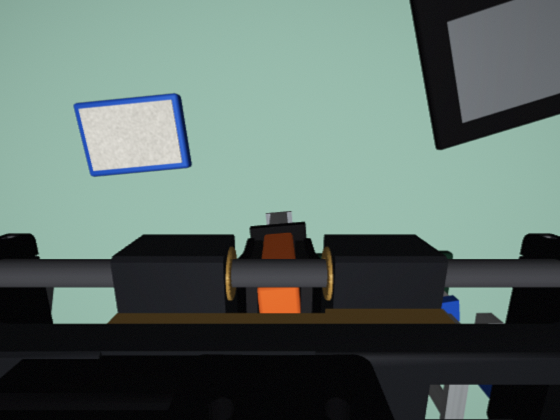

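The opener is firmly held and clear of the hook. The collar sits at (278,230), and the brush at (450,310) is untouched. I'll raise it and travel to the front of the scanner, checking the extent of the purple box first.

```bash
python3 - <<'E'
from h import *
c=np.load("top.npz");P=cloud(c);q=P[250:302,318:372].reshape(-1,3);q=q[(q[:,2]>.05)&(q[:,2]<.12)]
print(q.min(0),q.max(0),rect(q[:,:2]),cv2.boxPoints(rect(q[:,:2])).tolist())
E
python3 -m jog '[[0,0,0,-0.6,0],[0,0,0,-0.9,0],[0,0,0,-0.9,0],[0,0,0,-0.9,0],[0,0,-0.8,0,0],[0,0,-0.9,0,0],[0,0,-0.9,0,0],[0,0,-0.9,0,0],[0,0,-0.9,0,0],[0,0,-0.9,0,0],[0,0,-0.9,0,0],[0,-0.1,-0.9,0,0]]'
python3 -m jog '[[0,-0.1,-0.9,0,0],[0,-0.1,-0.9,0,0],[0,-0.1,-0.9,0,0],[0,-0.1,-0.9,0,0],[0,0,-0.9,0,0],[0,0,-0.9,0,0],[0,0,-0.9,0,0],[0,0,-0.9,0,0.11],[0,0,-0.45,0,0.11],[0,0,0,0,0.11],[0,0,0,0,0],[0,0,0,0,0]]'
```

```text
[ 0.22300371 -0.29390336  0.05017653] [ 0.40567257 -0.12082221  0.10629594] ((312.8871765136719, -207.60003662109375), (140.87640380859375, 152.84100341796875), 73.54032897949219) [[219.64044189453125, -253.49862670898438], [366.2179260253906, -296.8046569824219], [406.1339111328125, -161.70144653320312], [259.5564270019531, -118.39541625976562]]
time_s: 6.75
tool_pos: [0.4616, -0.0147, 0.2307]
tool_rot: [-180.0, 0.0, 180.0]
force: [0.5, 0.4, -1.1]
grip_width: 0.0183
grasp_force: 50.0
time_s: 7.75
tool_pos: [0.4687, -0.1667, 0.2306]
tool_rot: [-180.0, 0.0, 165.3]
force: [0.2, 0.5, -0.9]
grip_width: 0.0183
grasp_force: 50.0
```

```bash
python3 -m jog '[[0,0,-0.28,0.5,0],[0,0,0,0.7,0],[0,0,0,0.7,0],[0,0,0,0.4,0],[0,0,0,0,0],[0,0,0,0,0]]'
python3 - <<'E'
from h import *
from cell import env,read_camera
o,w=wrist();print(o["tool_pos"],o["tool_rot"])
P=cloud(w);hsv=cv2.cvtColor(w["color"],cv2.COLOR_RGB2HSV).astype(int);H,S,V=np.moveaxis(hsv,-1,0)
c=read_camera("scene");P=cloud(c);np.savez("s2.npz",**c)
hsv=cv2.cvtColor(c["color"],cv2.COLOR_RGB2HSV).astype(int);H,S,V=np.moveaxis(hsv,-1,0)
# expected tip projection
T=np.linalg.inv(c["world_from_camera"]);K=c["mtx"]
ps=o["tool_pos"]; ux=np.array([np.cos(np.radians(15)),-np.sin(np.radians(15)),0])
def pr(X): q=T[:3,:3]@X+T[:3,3];q=K@q;return q[:2]/q[2]
tip=ps+.048*ux-[0,0,.1001];uy=np.array([ux[1]*-1,ux[0],0])
print("tip",tip,pr(tip),[pr(tip+s*.011*uy) for s in(1,-1)])
a,b=225-30,225+10
im=c["color"][190:290,190:290,::-1]
big=cv2.resize(im,None,fx=6,fy=6,interpolation=cv2.INTER_CUBIC)
for X in [tip+.011*uy,tip-.011*uy]:
    cv2.circle(big,tuple(((pr(X)-190)*6+3).astype(int)),4,(255,0,255),1)
cv2.imwrite("pics/s2.png",np.clip(big.astype(int)*2,0,255).astype(np.uint8))
E
```

```text
time_s: 8.25
tool_pos: [0.4665, -0.1717, 0.1841]
tool_rot: [-180.0, -0.1, 165.2]
force: [-0.0, -1.1, -0.8]
grip_width: 0.0182
grasp_force: 50.0
[ 0.46652249 -0.1717119   0.18408577] [-1.79980716e+02 -5.82343648e-02  1.65226158e+02]
tip [ 0.51288693 -0.18413522  0.08398577] [229.1784629 236.9175277] [array([232.4709128 , 235.80208892]), array([225.87394557, 238.03705476])]
```

View pics/s2.png

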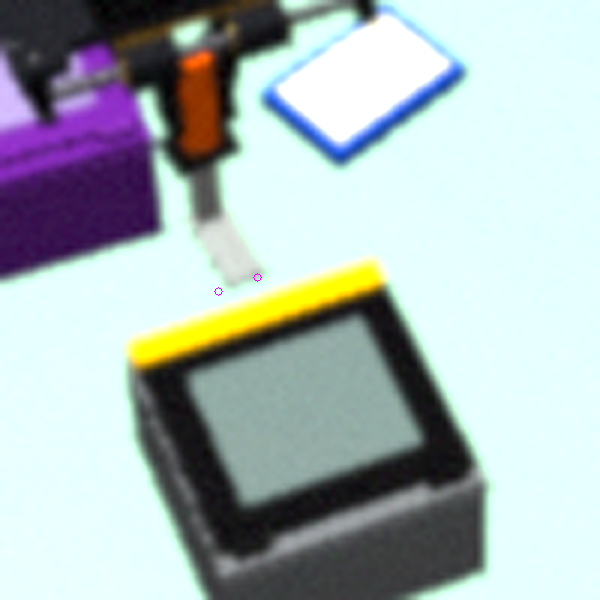

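The blade is in front of the lip, with its end at about (233,237) in the full image, roughly 1 px from where I predicted. I'll check the blade height by depth.

```bash
python3 - <<'E'
from h import *
c=np.load("s2.npz");P=cloud(c)
for v in range(226,240): print(v,[(u,*(P[v,u]*1000).round().astype(int)) for u in range(224,234,2)])
t=np.load("scene.npz")
hsv=cv2.cvtColor(c["color"],cv2.COLOR_RGB2HSV).astype(int);H,S,V=np.moveaxis(hsv,-1,0)
m=np.zeros(H.shape,bool);m[232:252,212:256]=1;m&=(H>15)&(H<35)&(S>120)&(V>90);print(np.percentile(P[m][:,2],[5,50,95]),P[m].mean(0))
E
```

```text
226 [(224, np.int64(470), np.int64(-173), np.int64(88)), (226, np.int64(468), np.int64(-165), np.int64(79)), (228, np.int64(476), np.int64(-162), np.int64(85)), (230, np.int64(421), np.int64(-122), np.int64(0)), (232, np.int64(421), np.int64(-114), np.int64(-6))]
227 [(224, np.int64(471), np.int64(-175), np.int64(86)), (226, np.int64(478), np.int64(-171), np.int64(90)), (228, np.int64(478), np.int64(-164), np.int64(84)), (230, np.int64(426), np.int64(-125), np.int64(2)), (232, np.int64(430), np.int64(-120), np.int64(2))]
228 [(224, np.int64(475), np.int64(-177), np.int64(86)), (226, np.int64(476), np.int64(-171), np.int64(82)), (228, np.int64(483), np.int64(-167), np.int64(87)), (230, np.int64(422), np.int64(-124), np.int64(-8)), (232, np.int64(432), np.int64(-121), np.int64(-1))]
229 [(224, np.int64(479), np.int64(-180), np.int64(86)), (226, np.int64(483), np.int64(-175), np.int64(87)), (228, np.int64(486), np.int64(-169), np.int64(85)), (230, np.int64(492), np.int64(-166), np.int64(89)), (232, np.int64(436), np.int64(-124), np.int64(1))]
230 [(224, np.int64(482), np.int64(-182), np
[... 1967 characters left out ...]
, (230, np.int64(458), np.int64(-148), np.int64(-2)), (232, np.int64(467), np.int64(-146), np.int64(6))]
238 [(224, np.int64(454), np.int64(-170), np.int64(7)), (226, np.int64(454), np.int64(-162), np.int64(0)), (228, np.int64(464), np.int64(-160), np.int64(9)), (230, np.int64(462), np.int64(-151), np.int64(-1)), (232, np.int64(470), np.int64(-148), np.int64(5))]
239 [(224, np.int64(447), np.int64(-166), np.int64(-9)), (226, np.int64(458), np.int64(-165), np.int64(2)), (228, np.int64(457), np.int64(-156), np.int64(-8)), (230, np.int64(466), np.int64(-154), np.int64(0)), (232, np.int64(470), np.int64(-149), np.int64(0))]
[0.09155565 0.09644288 0.10056786] [ 0.54249163 -0.19371726  0.09641027]
```

```bash
python3 -m jog '[[0,-0.3,0,0.03,0],[0,-0.3,0,0,0],[0,-0.3,0,0,0],[0,-0.3,0,0,0],[0,-0.2,0,0,0],[0,0,0,0,0]]'; python3 -m jog '[[0,-0.2,0,0,0],[0,-0.2,0,0,0],[0,-0.2,0,0,0],[0,-0.1,0,0,0],[0,0,0,0,0],[0,0,0,0,0]]'
```

```text
time_s: 8.85
tool_pos: [0.4949, -0.1792, 0.1839]
tool_rot: [-180.0, 0.0, 165.2]
force: [-0.2, -0.5, -1.6]
grip_width: 0.0185
grasp_force: 50.0
time_s: 9.35
tool_pos: [0.5073, -0.1826, 0.1839]
tool_rot: [-180.0, -0.0, 165.2]
force: [0.7, -0.8, -1.0]
grip_width: 0.0182
grasp_force: 50.0
```

```bash
python3 -m jog '[[0,-0.03,0,-0.44,0],[0,-0.03,0,-0.44,0],[0,-0.03,0,-0.44,0],[0,-0.1,0,-0.38,0],[0,-0.1,0,-0.38,0],[0,-0.1,0,-0.38,0],[0,0,0,0,0]]'
python3 - <<'E'
from h import *
from cell import env,read_camera
print(env.get_obs()["wrist_torque"])
c=read_camera("scene")
cv2.imwrite("pics/s3.png",np.clip(cv2.resize(c["color"][170:290,180:300,::-1],None,fx=5,fy=5,interpolation=cv2.INTER_CUBIC).astype(int)*2,0,255).astype(np.uint8))
E
```

```text
time_s: 9.93
tool_pos: [0.5164, -0.185, 0.2353]
tool_rot: [180.0, 0.2, 165.2]
force: [-0.1, -0.6, -1.1]
grip_width: 0.0185
grasp_force: 50.0
[ 0.00454588 -0.00917578  0.00408386]
```

View pics/s3.png

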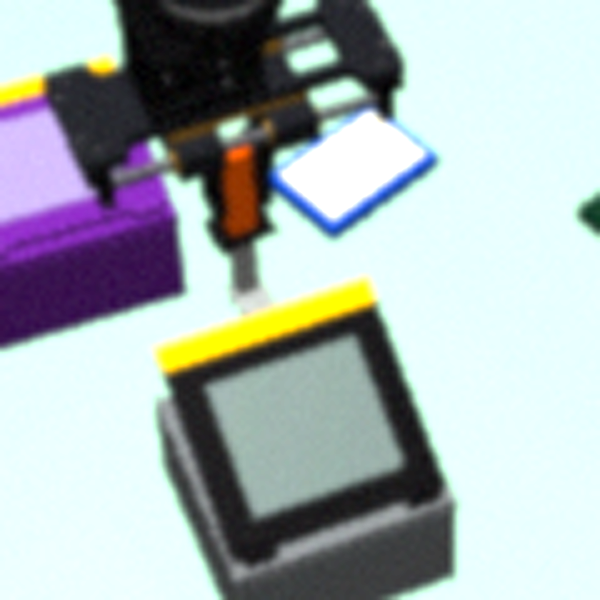

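The cover is rising on the blade: the lip at crop (265,325) is lifted with the blade under it. I'll continue the arc.

```bash
python3 -m jog '[[0,-0.18,0,-0.35,0],[0,-0.18,0,-0.35,0],[0,-0.18,0,-0.35,0],[0,-0.245,0,-0.31,0],[0,-0.245,0,-0.31,0],[0,-0.245,0,-0.31,0],[0,-0.3,0,-0.25,0],[0,-0.3,0,-0.25,0],[0,-0.3,0,-0.25,0],[0,0,0,0,0]]'
python3 -m jog '[[0,-0.345,0,-0.19,0],[0,-0.345,0,-0.19,0],[0,-0.345,0,-0.19,0],[0,-0.3,0,-0.1,0],[0,-0.3,0,-0.1,0],[0,0,0,0,0],[0,0,0,0,0]]'
python3 - <<'E'
from h import *
from cell import env,read_camera
c=read_camera("scene");P=cloud(c)
hsv=cv2.cvtColor(c["color"],cv2.COLOR_RGB2HSV).astype(int);H,S,V=np.moveaxis(hsv,-1,0)
m=(H>15)&(H<35)&(S>120)&(V>80)&(P[...,2]>.13)&(P[...,0]>.5)&(P[...,1]<-.1)&(P[...,1]>-.3);q=P[m]
ux=np.array([.966,-.259]);s=(q[:,:2]-[.605,-.209])@ux
print(m.sum(),"lip s,z",np.median(s),np.median(q[:,2]),"angle",np.arctan2(np.median(q[:,2])-.092,.065-np.median(s)))
cv2.imwrite("pics/s4.png",np.clip(cv2.resize(c["color"][150:290,180:320,::-1],None,fx=4,fy=4,interpolation=cv2.INTER_CUBIC).astype(int)*2,0,255).astype(np.uint8))
E
```

```text
time_s: 10.82
tool_pos: [0.5588, -0.196, 0.2888]
tool_rot: [-180.0, 0.1, 165.2]
force: [-0.3, 0.0, -1.3]
grip_width: 0.0187
grasp_force: 50.0
time_s: 11.4
tool_pos: [0.5894, -0.2043, 0.3033]
tool_rot: [-180.0, 0.1, 165.2]
force: [-0.3, -0.2, -1.7]
grip_width: 0.0182
grasp_force: 50.0
254 lip s,z 0.033430125642769086 0.2199261323863706 angle 1.3288485996063069
```

View pics/s4.png

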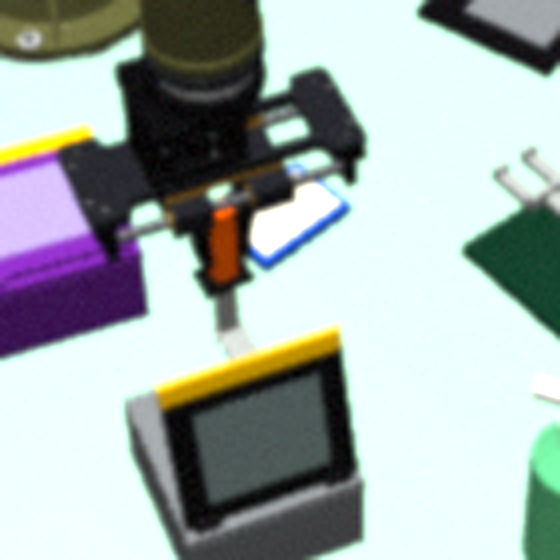

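The cover stands at about 1.3 rad, with the lip at (250,365) in the crop. I'll withdraw the blade straight back, turn, and return to the rack.

```bash
python3 -m jog '[[0,0.4,0,0,0],[0,0.8,0,0,0],[0,0.9,0,0,0],[0,0.9,0,0,0],[0,0.9,0,0,0],[0,0.9,0,0,0],[0,0.9,0,0,0],[0,0.5,0,0,0],[0,0,0,0,-0.11],[0,0,0,0,-0.11],[0,0,0,0,-0.11],[0,0,0,0,0]]'
python3 -m jog '[[0,0,0.9,0.6,0],[0,0,0.9,0.6,0],[0,0,0.9,0.6,0],[0,0,0.9,0.6,0],[0,0,0.9,0.6,0],[0,0,0.9,0.5,0],[0,0,0.9,0,0],[0,0,0.9,0,0],[0,0,0.9,0,0],[0,0,0.9,0,0],[0,0,0.9,0,0],[0,0,0.9,0,0]]'
python3 -m jog '[[0,0,0.9,0,0],[0,0,0.9,0,0],[0,0,0.9,0,0],[0,0,0.8,0,0],[0,0,0,0,0],[0,0,0,0,0]]'
```

```text
time_s: 12.45
tool_pos: [0.468, -0.1722, 0.3034]
tool_rot: [180.0, 0.1, -179.9]
force: [-0.4, 1.0, -1.4]
grip_width: 0.0182
grasp_force: 50.0
time_s: 13.45
tool_pos: [0.4682, 0.0444, 0.2333]
tool_rot: [180.0, 0.0, 179.9]
force: [0.3, 0.4, -1.3]
grip_width: 0.0188
grasp_force: 50.0
time_s: 13.95
tool_pos: [0.4682, 0.114, 0.2331]
tool_rot: [-180.0, 0.0, -180.0]
force: [0.5, -0.5, -1.4]
grip_width: 0.0181
grasp_force: 50.0
```

```bash
python3 -m jog '[[0,0.57,0.3,0.2,0],[0,0,0.42,0.6,0],[0,0,0,0.8,0],[0,0,0,0.8,0],[0,0,0,0.7,0],[0,0,0,0.3,0],[0,0,0,0,0],[0,0,0,0,0]]'
python3 - <<'E'
from h import *
o,c=wrist();a=cv2.imread("pics/w2.png");b=c["color"][:,:,::-1]
print(o["tool_pos"],o["tool_rot"])
for n,(u0,u1,v0,v1) in dict(all=(248,308,206,310),collar=(248,308,206,240)).items():
    t=a[v0:v1,u0:u1].copy();r=cv2.matchTemplate(b[v0-12:v1+12,u0-12:u1+12].copy(),t,cv2.TM_CCOEFF_NORMED);_,s,_,l=cv2.minMaxLoc(r);print(n,s,l[0]-12,l[1]-12)
E
```

```text
time_s: 14.62
tool_pos: [0.4574, 0.1273, 0.1655]
tool_rot: [-180.0, 0.0, 179.9]
force: [0.0, 0.1, -1.3]
grip_width: 0.0183
grasp_force: 50.0
[0.45742428 0.12728065 0.16554488] [-1.79995827e+02  1.90726679e-02  1.79922009e+02]
all 0.9994440078735352 0 0
collar 0.9991614818572998 0 0
```

```bash
python3 -m jog '[[0,-0.3,0.06,0,0],[0,-0.7,0,0,0],[0,-0.7,0,0,0],[0,-0.7,0,0,0],[0,-0.7,0,0,0],[0,-0.7,0,0,0],[0,-0.6,0,0,0],[0,-0.27,0,0,0],[0,0,0,0,0],[0,0,0,0,0]]'
```

```text
time_s: 15.5
tool_pos: [0.5507, 0.1294, 0.1654]
tool_rot: [180.0, 0.0, -180.0]
force: [0.2, -0.3, -1.7]
grip_width: 0.0173
grasp_force: 50.0
```

```bash
python3 -m jog '[[0,0,-0.03,0.3,0],[0,0,0,0.3,0],[0,0,0,0.15,0],[0,0,0,0.07,0],[0,0,0,0,0],[0,0,0,0,0]]'
python3 -m jog '[[0.5,0,0,0,0],[1,0,0,0,0],[1,0,0,0,0],[1,0,0,0,0],[1,0,0,0,0],[1,0,0,0,0],[1,0,0,0,0],[1,0,0,0,0],[1,0,0,0,0],[1,0,0,0,0],[1,0,0,0,0],[1,0,0,0,0]]'
```

```text
time_s: 16.0
tool_pos: [0.5502, 0.1288, 0.1489]
tool_rot: [180.0, -0.0, -180.0]
force: [-1.2, 0.0, 1.2]
grip_width: 0.0173
grasp_force: 50.0
time_s: 17.0
tool_pos: [0.5506, 0.1287, 0.1488]
tool_rot: [180.0, 0.0, -180.0]
force: [0.5, 0.2, -0.8]
grip_width: 0.0847
grasp_force: 0.0
```

Released. I'll go straight up and verify.

```bash
python3 -m jog '[[1,0,0,-0.3,0],[1,0,0,-0.8,0],[1,0,0,-0.9,0],[1,0,0,-0.9,0],[1,0,0,-0.9,0],[1,0,0,-0.7,0],[1,0.17,0,0,0],[1,0,0,0,0],[1,0,0,0,0]]'
python3 - <<'E'
from h import *
from cell import read_camera
o,c=wrist();print(o["tool_pos"]);P=cloud(c);V=c["color"].max(-1)
b=(c["range_z"]>0)&(V<45)&(P[...,2]>.107)&(P[...,2]<.117);print("collars",rect(P[b][:,:2]))
for n,f in (("opener",P[...,1]<.17),("brush",P[...,1]>.24)): m=b&f;print(n,m.sum(),rect(P[m][:,:2]),P[m][:,2].mean())
c=read_camera("scene");P=cloud(c)
hsv=cv2.cvtColor(c["color"],cv2.COLOR_RGB2HSV).astype(int);H,S,V=np.moveaxis(hsv,-1,0)
m=(H>15)&(H<35)&(S>120)&(V>80)&(P[...,2]>.13)&(P[...,0]>.5)&(P[...,1]<-.1)&(P[...,1]>-.3);q=P[m]
s=np.median((q[:,:2]-[.605,-.209])@np.array([.966,-.259]));print("angle",np.arctan2(np.median(q[:,2])-.092,.065-s))
cv2.imwrite("pics/s5.png",np.clip(cv2.resize(c["color"][120:330,190:410,::-1],None,fx=2.7,fy=2.7,interpolation=cv2.INTER_CUBIC).astype(int)*2,0,255).astype(np.uint8))
E
```

```text
time_s: 17.75
tool_pos: [0.5465, 0.1287, 0.238]
tool_rot: [-180.0, -0.1, -180.0]
force: [-0.6, -0.3, -0.1]
grip_width: 0.0869
grasp_force: 0.0
[0.54653438 0.1286771  0.23800099]
collars ((549.952880859375, 203.30905151367188), (28.834312438964844, 181.2777557373047), 0.10872473567724228)
opener 487 ((547.04052734375, 129.7760467529297), (22.74997329711914, 34.203311920166016), 0.05840713530778885) 0.11200400055267414
brush 531 ((550.2093505859375, 276.7940979003906), (24.76930809020996, 36.51261901855469), 9.818081855773926) 0.1118531406405779
angle 1.3323689217434773
```

View pics/s5.png

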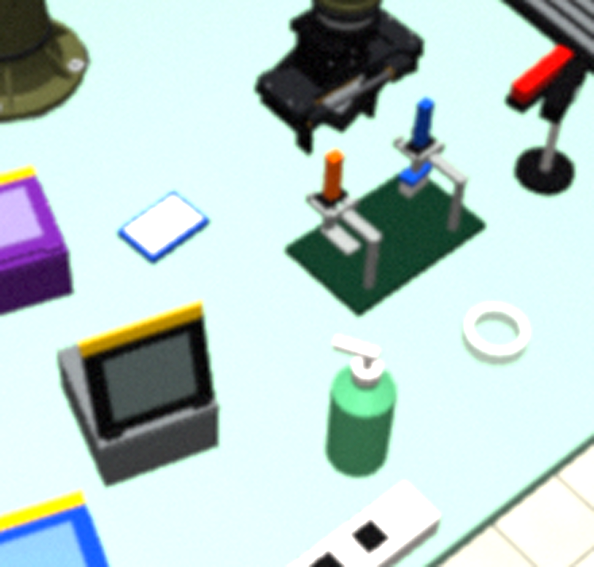

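The opener hangs upright in its hook at (333,185) with its collar level at 112 mm, the cover stands open at (150,370) at about 1.33 rad, and the gripper is clear. I'll hand it in.

```bash
python3 -c "
from cell import env
print(env.sign_off())"
```

```text
the job is handed in; nothing more can be done
None
```

The job is handed in (no verdict came back): the cover stands open at about 1.33 rad (76°), the opener hangs back in its original hook, and the gripper is clear, with nothing else seen to have moved.

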